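Check the bench scale with the middle weight, using the tongs

TASK

Take the sprung tongs from their holder, grip the middle-sized of the three steel check weights with them and stand it gently, upright, in the middle of the scale's pan; your fingers must never touch a weight, and the other two weights stay where they are. Then put the tongs back upright in their holder and let go.

Things in the scene. Friction and masses are not known exactly. Their poses are not given: they have to be found in the camera images.
- tongs: Steel sprung tongs, 75 g, 14 mm wide, upright in the holder, jaws down. Origin: midway between two rubber finger rolls, one outside each arm (12 mm thick, 18 mm long along x); pinch the rolls along y: 40 mm over their outsides at rest. z points up to the bow (hinge 36, top 42 mm above origin). The frame is fixed to the +y arm, so it turns by half the squeeze angle when both arms are squeezed.
- jaw_a (a point): Centre of the inner face of the rubber jaw (12 wide, 15 mm long) on the tongs' +y arm, 82 mm below the finger rolls; the arm ends 8.5 mm further on. At rest the jaws are 46 mm apart inside, 60 mm outside. The jaws move 3.3 times as far as the rolls; the middle weight is gripped with the rolls at about 31 to 34 mm.
- jaw_b (a point): The same point of the opposite, -y, jaw: the grip point lies midway between jaw_a and jaw_b.
- tongs_arm (a joint): Squeeze angle between the tongs' arms, rad: 0 at rest (open stop), about 0.17 when gripping the middle weight. The spring pushes the rolls apart with about 5 N at rest, 11 N when squeezed by 6 mm. With the rolls kept at about 38.5 mm the tongs stay in the hand with the jaws about 41 mm apart; squeeze with 40 to 80 N to hold the weight.
- holder: Fixed grey holder for the tongs: an upright open-topped cell 24 (x) by 66 mm (y) inside, walls 5 mm, rim 60 mm above the bench, on a flat 90 x 110 mm foot. Origin: centre of its underside on the bench. The tongs start in it with their y along the holder's y.
- holder_floor (a point): Centre of the floor of the holder's cell, 6 mm above the bench. With the tongs standing home, their origin is 90.5 mm above this point.
- weight_mid: Plain steel knobbed check weight, upright: body 26 mm diameter and 26 mm high, then a neck and a knob 14 mm across, 36 mm high in all; about 110 g. Origin: centre of its underside. This is the one to move.
- weight_small: Plain steel knobbed check weight, upright: body 18 mm diameter and 18 mm high, then a neck and a knob 10 mm across, 28 mm high in all; about 45 g. Origin: centre of its underside. Leave it.
- weight_large: Plain steel knobbed check weight, upright: body 36 mm diameter and 34 mm high, then a neck and a knob 20 mm across, 44 mm high in all; about 260 g. Origin: centre of its underside. Leave it.
- rack: Fixed shelf. The weights stand on its 12 mm base plate, in a row along its y at x = 0, 60 mm apart, in any order. Above and behind is a deck, x = +6 to +126 mm, underside 150 mm above the bench, bins on it to 221 mm: the gripper must lean back to the open front (-x) by 25 to 40 degrees to reach the weights. Legs at y = +-160, x = 85 to 115 mm. Origin: on the bench below mid row; x to the back.
- pan_mid (a point): Centre of the top of the scale's square 170 mm steel pan (66 mm above the bench). The scale is grey, 200 mm square, with a low sloping console in front. z is up.
- scale_pan (a joint): How far the pan is pressed down, in m: 0 unloaded, about 0.0008 with the middle weight, stop at 0.006; spring 1200 N/m, so hard pressing or dropping the weight overloads it (beyond 0.005, 6 N).
There are look-alikes about, which are no part of the job. Leave any green look-alike of the tongs alone.

How it is judged:
By the outcome, as a careful person would: the job done as asked, in the order asked, and still so for the second after the job is handed in, with the robot touching nothing.
It also fails if it takes over 72 s, if anything falls off the work surface, if the arm or the gripper's body presses on something with over 40 N, if the wrist force passes 120 N, or if a joint passes its speed limit or range.

ROBOT

A 6-joint arm with a two-finger parallel gripper is mounted at the origin on the work surface. World frame = base frame: x ahead of the robot, y to its left, z up, the work surface at z = 0. Lengths are in m, angles in rad, forces in N, time in s.
With the tool pointing down it reaches from about 0.25 to 0.775 m from the base axis. Payload 4 kg.
Tool frame: the origin (TCP) lies where the fingers leave the gripper's body, on its centre line; the fingertips stand 97 mm ahead of it and the grasp point (between the pads) lies 78 mm ahead of it; z points along the fingers, x is the direction in which the jaws open and shut, and the axes are right-handed (so a half turn about z gives the same grasp; the last joint's range is limited). The gripper opens to 94 mm and grips with 3 to 60 N. Pads are 16 mm wide; open, the fingers measure 119 mm over their backs; the gripper's body (75 mm by 177 mm) begins 78 mm behind the grasp point.
Start: joints at [1.013, 0.087, 1.371, -0, 1.684, -0.103], TCP at [0.242, 0.494, 0.303] pointing down, gripper open.
Joint ranges: [-3.1, 3.1], [-0.76, 2.03], [0.27, 2.55], [-1.08, 4.22], [0.17, 2.65], [-2.57, 2.57]. Speed limits (rad/s): [2.79, 2.79, 3.14, 3.14, 3.14, 3.14].

INTERFACE

Orientations are given as [roll, pitch, yaw] about the fixed x, y, z axes, in that order (R = Rz(yaw) Ry(pitch) Rx(roll)).
In Python, from bench import * gives the robot as it stands.
- The arm moves only by the tool jog_arm, never from a script. Its argument "moves" is a list of rows, each a list of 7 numbers: the turn, a rotation vector about the world's x, y, z in rad, then the shift along the world's x, y, z in mm, then the finger opening in mm, from 0 to 94. In form: [[rx, ry, rz, tx, ty, tz, fingers], ...]. A call has 1 to 12 rows; each row shifts and turns the commanded pose from where the row before left it; what a row does not reach is not made up. A row lasts 1/8 s, in which the tool goes at most 62.5 mm and 10.7 degrees, less where a joint would pass 70% of its speed; a pose out of reach is approached as far as the arm can. A call is refused whole if a number of a shift passes 62.5 or a number of a turn 0.188, either way. A call with a gripper value outside its range is refused whole. The fingers move at their own pace and stop on an object; the grip force is fixed at half the most. Time passes only in rows, so rows that do not move let the fingers close. It gives the time, the measured TCP pose, the force and the opening at its end, in the units of the state.
- get_obs(): the state, without advancing time (a new reading comes with each control period).
- snapshot(name): name is "scene" or "top" or "wrist"; returns the picture (420x560x3 uint8, red, green, blue); there is no depth.
- get_calibration(name): a dict with "camera_matrix" (3x3 intrinsics, pixels), "R" (3x3) and "t" (3): a world point X has camera coordinates R X + t. Camera axes: x right, y down, z forward; pixel columns grow to the right and rows downward; lengths in m; the calibration is good to about 2 mm. A picture is of the moment at which its call begins: read the wrist's pose just before it. get_calibration takes no time and is no camera call; for the wrist camera it gives the pose at the moment of the call.
- close_job(): hands the job in, once; it reports no verdict.
Trained networks look in the newest picture that a camera, given by its name, has taken for a name from the list of things; names that differ only in an ending like _2 or _b are one class to them, and where a whole thing is asked for, a point or a joint stands for the part that bears it (a point fixed in the world has none). Each returns a list of dicts, best first, with "conf" (0 to 1); they miss things now and then, are a little off and sometimes report something else, mostly with a low value. They report only what shows in the picture. A call takes as long as a camera call. They do not tell look-alikes from the thing itself.
- look_for(label, camera): "bbox" ([left, top, right, bottom] in pixels, round what is visible of it).
The state is a dict: "time": time; "joint_positions": joint angles; "qvel": joint speeds; "joint_torque": joint torques, N m; "tool_pos": TCP position; "ee_rot": TCP orientation; "wrist_force": force on the tool from outside, world axes, zero at the start; "wrist_torque": the same for the moment, N m; "width": finger opening in m.
Only numpy, scipy, OpenCV 4.12 (cv2) and the standard library are available. Lean on these libraries where they do the work, as an engineer would, in place of code of your own. Each camera call takes 0.05 s, during which the arm holds its last target.

## Working session

There is one attempt and no reset: what is moved stays moved. The work goes in short steps, Python scripts to look and compute and a tool call to move; the robot and the scene stay as the last step left them, time stands still between calls to the robot, and variables do not carry over. Pictures are saved under pics/ and viewed, and the job is handed in when it is done.

Besides the shell and the picture viewer there is one more tool, called as name([rows], argument=value, ...), one row to a line, values as JSON. jog_arm: Moves the arm, as the interface text tells. Its arguments: {"type":"object","properties":{"moves":{"type":"array","items":{"type":"array","items":{"type":"number"}}}},"required":["moves"]}

```bash
ls; mkdir -p pics; python3 - <<'E'
from bench import *
import cv2
o=get_obs();print({k:o[k] for k in('time','tool_pos','ee_rot','wrist_force','width')})
for n in('scene','top','wrist'):
    im=snapshot(n);cv2.imwrite(f'pics/{n}0.png',im[:,:,::-1])
    c=get_calibration(n);print(n,c['camera_matrix'].round(1).tolist(),c['R'].round(4).tolist(),c['t'].round(4).tolist())
    for l in ('tongs','holder','weight_mid','weight_small','weight_large','rack','scale_pan'):
        print(l,[( [round(v) for v in d['bbox']],round(d['conf'],2)) for d in look_for(l,n)])
E
```

```text
pics
{'time': 0.0, 'tool_pos': array([0.24144102, 0.49379373, 0.30151648]), 'ee_rot': array([-3.14138359e+00,  2.20084004e-03,  1.11599199e+00]), 'wrist_force': array([-0.01092454, -0.6340925 , -0.29100492]), 'width': 0.09401567538346964}
scene [[517.4, 0.0, 283.0], [0.0, 517.4, 209.5], [0.0, 0.0, 1.0]] [[0.9943, -0.1069, -0.002], [-0.089, -0.8167, -0.5701], [0.0593, 0.567, -0.8216]] [-0.4834, 0.1501, 1.0153]
tongs [([262, 235, 279, 277], 0.88), ([198, 305, 228, 347], 0.59), ([182, 126, 197, 171], 0.59), ([192, 252, 226, 292], 0.58)]
holder [([243, 245, 304, 309], 0.92)]
weight_mid [([360, 280, 378, 301], 0.45)]
weight_small [([361, 312, 375, 327], 0.51), ([247, 99, 327, 159], 0.35)]
weight_large [([361, 246, 378, 272], 0.95)]
rack [([348, 162, 479, 390], 0.55), ([246, 97, 325, 163], 0.19)]
scale_pan [([246, 97, 327, 164], 0.88), ([267, 243, 285, 278], 0.22)]
top [[511.6, 0.0, 273.6], [0.0, 511.6, 206.3], [0.0, 0.0, 1.0]] [[0.0249, -0.9997, 0.0073], [-0.988, -0.0257, -0.1524], [0.1525, -0.0034, -0.9883]] [0.0135, 0.4797, 1.0855]
tongs [([340, 254, 360, 282], 0.83), ([301, 259, 310, 284], 0.78), ([138, 278, 173, 289], 0.75), ([286, 202, 309, 223], 0.58), ([294, 123, 310, 141], 0.53)]
holder [([274, 191, 328, 241], 0.75)]
weight_mid []
weight_small [([350, 140, 357, 148], 0.59)]
weight_large []
rack [([250, 38, 428, 169], 0.76)]
scale_pan [([100, 137, 184, 222], 0.78)]
wrist [[338.1, 0.0, 276.7], [0.0, 338.1, 207.8], [0.0, 0.0, 1.0]] [[0.4387, 0.8987, 0.0007], [0.8732, -0.4264, 0.2358], [0.2122, -0.1028, -0.9718]] [-0.5514, -0.0258, 0.3886]
tongs []
holder []
weight_mid []
weight_small []
weight_large []
rack []
scale_pan []
```

View pics/scene0.png

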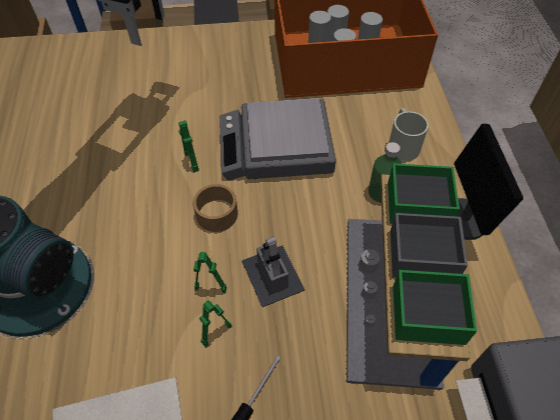

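View pics/top0.png

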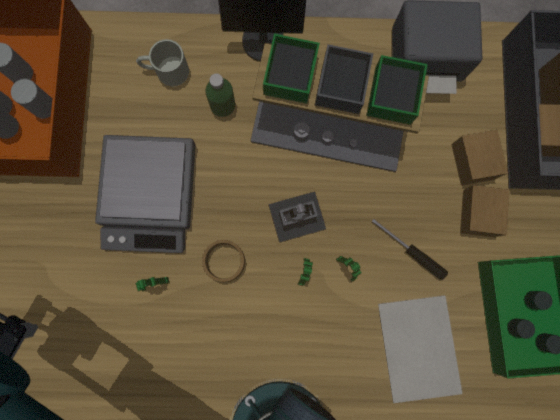

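View pics/wrist0.png

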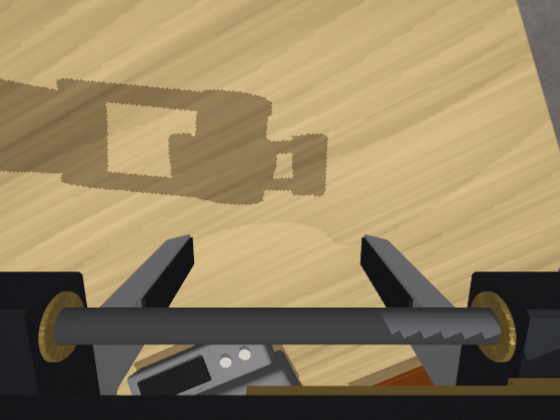

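```bash
cat > h.py <<'E'
import numpy as np,cv2
from bench import *
def cal(n):
    c=get_calibration(n);return np.array(c['camera_matrix']),np.array(c['R']),np.array(c['t'])
def ray(n,uv,z,c=None):
    K,R,t=c or cal(n);d=R.T@np.linalg.solve(K,[uv[0],uv[1],1.]);o=-R.T@t
    return o+d*(z-o[2])/d[2]
def proj(n,X,c=None):
    K,R,t=c or cal(n);p=K@(R@np.array(X,float)+t);return p[:2]/p[2]
def tri(obs):  # list of (cal,uv)
    P=[];
    A=[]
    for c,uv in obs:
        K,R,t=c;M=K@np.c_[R,t]
        A+= [uv[0]*M[2]-M[0],uv[1]*M[2]-M[1]]
    v=np.linalg.svd(np.array(A))[2][-1];return v[:3]/v[3]
def crop(n,im,l,t,w,h,s,f):
    c=im[t:t+h,l:l+w];cv2.imwrite(f,cv2.resize(c,None,fx=s,fy=s,interpolation=cv2.INTER_CUBIC)[:,:,::-1])
E
python3 - <<'E'
from h import *
a=cv2.imread('pics/scene0.png')[:,:,::-1];b=cv2.imread('pics/top0.png')[:,:,::-1]
crop('s',a,230,225,90,90,6,'pics/c1.png')
crop('t',b,260,180,80,70,8,'pics/c2.png')
crop('s',a,330,200,100,190,3,'pics/c3.png')
crop('t',b,245,100,165,75,4.5,'pics/c4.png')
E
```

```text
(no output)
```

View pics/c1.png

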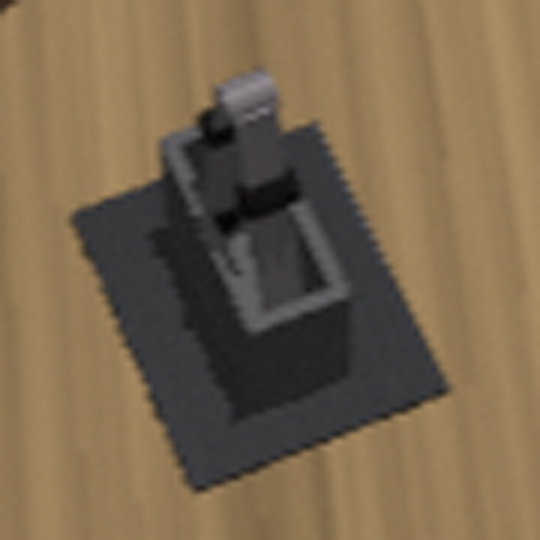

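View pics/c2.png

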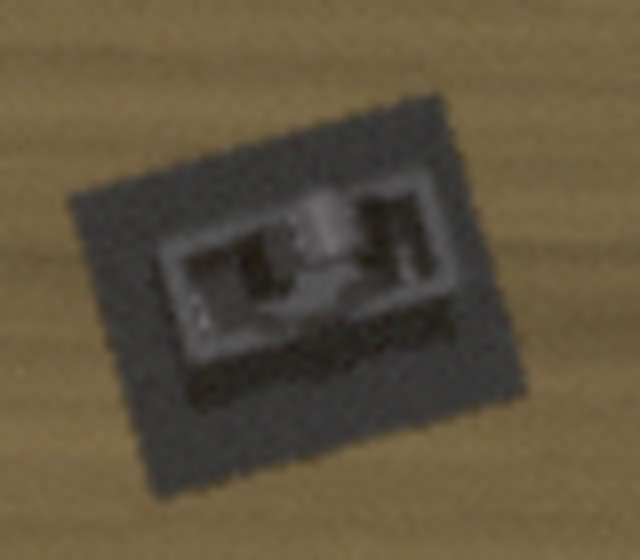

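View pics/c3.png

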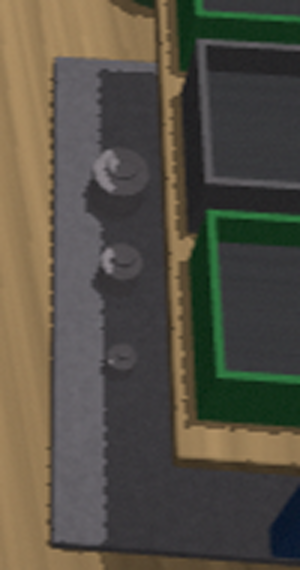

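View pics/c4.png

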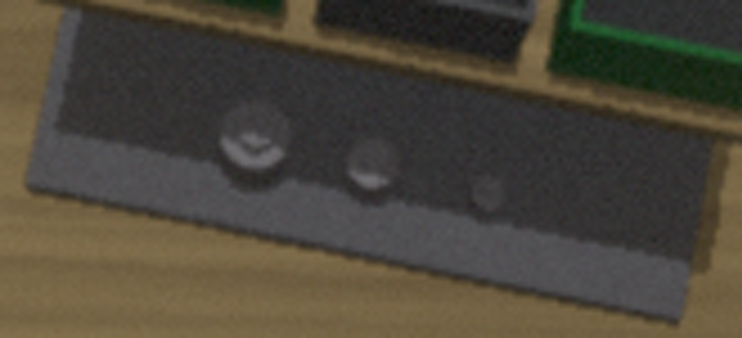

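```bash
python3 - <<'E'
from h import *
S=cal('scene');T=cal('top')
f=lambda p,s,l,t:((p[0]+.5)/s-.5+l,(p[1]+.5)/s-.5+t)
s1=[(72,215),(318,122),(449,392),(197,492)]
t1=[(157,498),(70,197),(438,95),(526,397)]
# scene order: left-back.. match by world
sw=[ray('',f(p,6,230,225),.006,S) for p in s1];tw=[ray('',f(p,8,260,180),.006,T) for p in t1]
print(np.round(sw,4));print(np.round(tw,4))
for i in range(4):
    j=min(range(4),key=lambda j:np.linalg.norm(tw[j]-sw[i]));print(np.round(tri([(S,f(s1[i],6,230,225)),(T,f(t1[j],8,260,180))]),4))
for w in (sw,tw):
    c=np.mean(w,0);print('centre',c.round(4))
    e=[np.linalg.norm(w[i]-w[(i+1)%4]).round(4) for i in range(4)];print(e,[np.degrees(np.arctan2(*(w[(i+1)%4]-w[i])[[1,0]])).round(1) for i in range(4)])
# rim outer corners
for nm,p,c,a in(('S',[(165,140),(258,332),(350,290)],S,(6,230,225)),('T',[(162,247),(190,362),(460,285),(435,172)],T,(8,260,180))):
    print(nm,[ray('',f(q,*a),.06,c).round(4)[:2].tolist() for q in p])
# bow top
print('bow',ray('',f((247,80),6,230,225),.1385,S).round(4),ray('',f((325,215),8,260,180),.1385,T).round(4))
for n,ps,pt,h in(('L',(122,172),(255,136),.012+.034),('M',(122,262),(373,163),.012+.026),('s',(122,357),(489,191),.012+.02)):
    print(n,ray('',f(ps,3,330,200),h,S).round(4),ray('',f(pt,4.5,245,100),h,T).round(4),tri([(S,f(ps,3,330,200)),(T,f(pt,4.5,245,100))]).round(4))
# rack base corners front z=.012
print([ray('',f(p,3,330,200),.012,S).round(4)[:2].tolist() for p in((54,57),(50,545))],[ray('',f(p,4.5,245,100),.012,T).round(4)[:2].tolist() for p in((28,187),(678,322))])
E
```

```text
[[ 0.4037  0.0102  0.006 ]
 [ 0.4895  0.0373  0.006 ]
 [ 0.5207 -0.068   0.006 ]
 [ 0.4369 -0.0939  0.006 ]]
[[ 0.4041  0.0112  0.006 ]
 [ 0.4884  0.0377  0.006 ]
 [ 0.5203 -0.0657  0.006 ]
 [ 0.435  -0.0914  0.006 ]]
[0.4039 0.0111 0.0045]
[0.4891 0.0378 0.005 ]
[ 0.5211 -0.066   0.0019]
[ 0.4362 -0.0918  0.0011]
centre [ 0.4627 -0.0286  0.006 ]
[np.float64(0.09), np.float64(0.1099), np.float64(0.0878), np.float64(0.1093)] [np.float64(17.5), np.float64(-73.5), np.float64(-162.8), np.float64(107.7)]
centre [ 0.462 -0.027  0.006]
[np.float64(0.0884), np.float64(0.1082), np.float64(0.0891), np.float64(0.1072)] [np.float64(17.4), np.float64(-72.8), np.float64(-163.2), np.float64(106.8)]
S [[0.4368, 0.0039], [0.4598, -0.0674], [0.4896, -0.0561]]
T [[0.4669, 0.0123], [0.4361, 0.0041], [0.4587, -0.0677], [0.4892, -0.0606]]
bow [ 0.4621 -0.0248  0.1385] [ 0.4645 -0.0269  0.1385]
L [ 0.6525 -0.0317  0.046 ] [ 0.6516 -0.0315  0.046 ] [ 0.6522 -0.0315  0.0455]
M [ 0.6414 -0.0907  0.038 ] [ 0.6418 -0.091   0.038 ] [ 0.6415 -0.0909  0.0385]
s [ 0.63   -0.1504  0.032 ] [ 0.6307 -0.1497  0.032 ] [ 0.6305 -0.1499  0.0311]
[[0.6322, 0.0828], [0.5697, -0.2514]] [[0.6323, 0.0815], [0.5708, -0.2485]]
```

```bash
python3 - <<'E'
from h import *
a=cv2.imread('pics/scene0.png')[:,:,::-1];b=cv2.imread('pics/top0.png')[:,:,::-1]
crop('s',a,215,90,125,95,6,'pics/c5.png')
crop('t',b,90,125,110,135,4.4,'pics/c6.png')
E
```

```text
(no output)
```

View pics/c5.png

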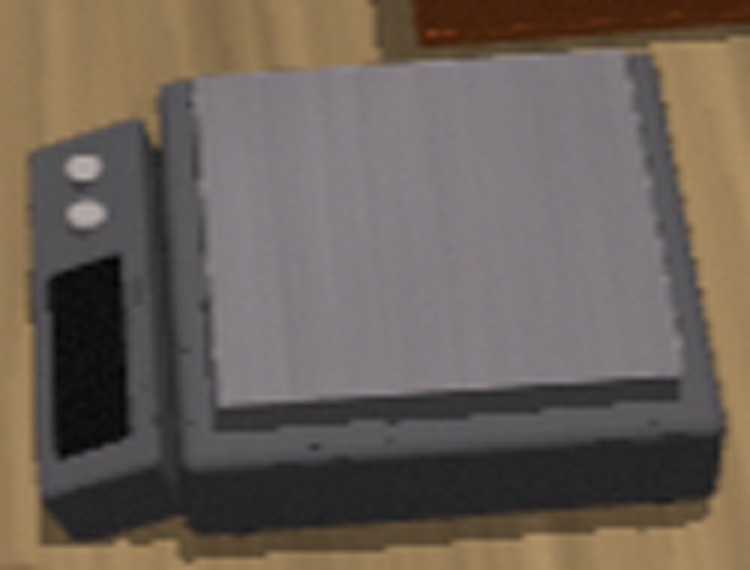

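View pics/c6.png

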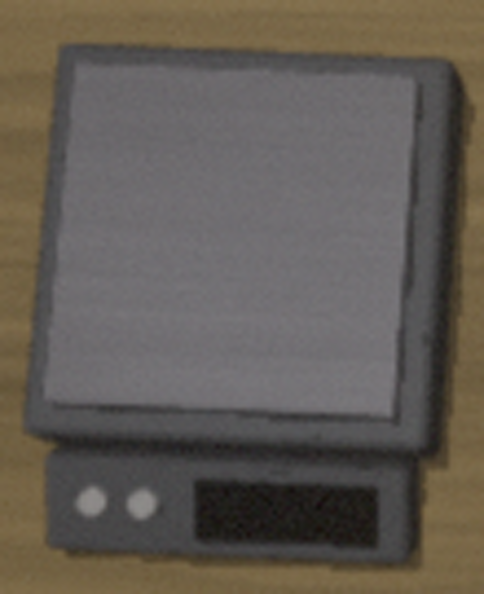

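jog_arm([
  [0, 0, 0.0754, 22, -52, 0, 94],
  [0, 0, 0.0754, 22, -52, 0, 94],
  [0, 0, 0.0754, 22, -52, 0, 94],
  [0, 0, 0.0754, 22, -52, 0, 94],
  [0, 0, 0.0754, 22, -52, 0, 94],
  [0, 0, 0.0754, 22, -52, 0, 94],
  [0, 0, 0.0754, 22, -52, 0, 94],
  [0, 0, 0.0754, 22, -52, 0, 94],
  [0, 0, 0.0754, 22, -52, 0, 94],
  [0, 0, 0.0754, 23, -54, 0, 94],
  [0, 0, 0, 0, 0, 0, 94],
  [0, 0, 0, 0, 0, 0, 94],
])

```text
time: 2.7
tool_pos: [0.4624, -0.0276, 0.3026]
ee_rot: [-3.141, -0.001, 1.869]
wrist_force: [0.2, -0.3, 0.1]
width: 0.0939
```

```bash
python3 - <<'E'
from h import *
S=cal('scene');T=cal('top')
f=lambda p,s,l,t:((p[0]+.5)/s-.5+l,(p[1]+.5)/s-.5+t)
s=[(192,78),(628,52),(683,378),(218,408)];t=[(77,64),(415,78),(397,416),(45,400)]
for w in ([ray('',f(p,6,215,90),.066,S) for p in s],[ray('',f(p,4.4,90,125),.066,T) for p in t]): print(np.mean(w,0).round(4),np.round(w,4)[:,:2].tolist())
o=get_obs();print({k:o[k] for k in('time','tool_pos','ee_rot','wrist_force','width','joint_positions')})
im=snapshot('wrist');cv2.imwrite('pics/w1.png',im[:,:,::-1])
W=cal('wrist')
for nm,X in(('rimc',(.4625,-.028,.06)),('floor',(.4625,-.028,.006))):print(nm,proj('',X,W))
E
```

```text
[0.5271 0.3092 0.066 ] [[0.4432, 0.396], [0.6145, 0.3918], [0.6096, 0.2225], [0.4412, 0.2267]]
[0.5275 0.3086 0.066 ] [[0.6129, 0.3915], [0.6103, 0.2243], [0.4418, 0.2243], [0.4452, 0.3944]]
{'time': 2.7, 'tool_pos': array([ 0.4623987 , -0.02760737,  0.30262448]), 'ee_rot': array([-3.14132988e+00, -1.05501622e-03,  1.86914233e+00]), 'wrist_force': array([ 0.2477489 , -0.33088401,  0.13370771]), 'width': 0.0939168020418214, 'joint_positions': array([-1.82576210e-01, -1.07383233e-01,  1.56371091e+00,  8.19215290e-04,
        1.68598595e+00, -2.05162481e+00])}
rimc [275.34574593 195.45588457]
floor [275.48000699 185.88732424]
```

View pics/w1.png

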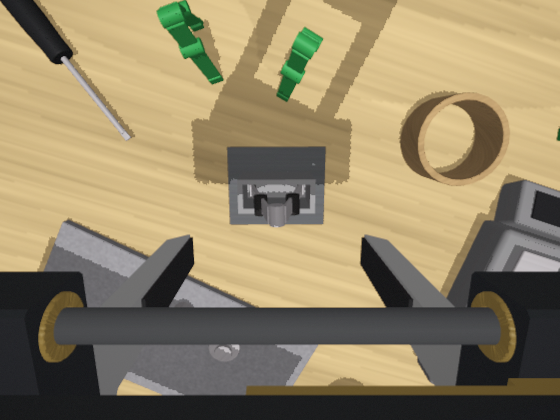

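```bash
python3 - <<'E'
from h import *
a=cv2.imread('pics/w1.png')[:,:,::-1]
crop('s',a,220,140,114,92,7,'pics/c7.png')
E
```

```text
(no output)
```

View pics/c7.png

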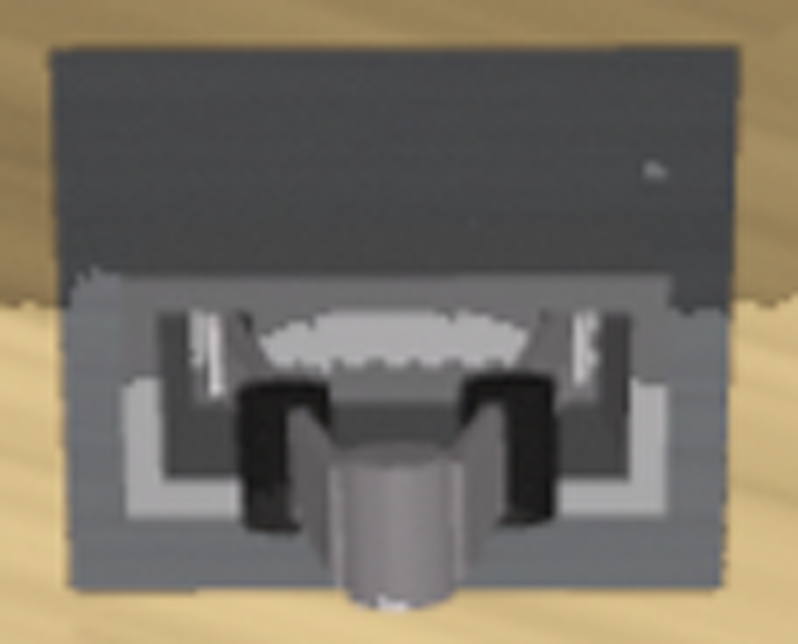

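```bash
python3 - <<'E'
from h import *
W=cal('wrist')
f=lambda p:((p[0]+.5)/7-.5+220,(p[1]+.5)/7-.5+140)
r=[ray('',f(p),.06,W) for p in((118,275),(672,275),(668,518),(126,518))]
print('rim',np.mean(r,0).round(4),[np.linalg.norm(r[i]-r[(i+1)%4]).round(4) for i in range(4)],[np.degrees(np.arctan2(*(r[(i+1)%4]-r[i])[[1,0]])).round(1) for i in range(4)])
r=[ray('',f(p),.005,W) for p in((52,47),(742,45),(722,588),(72,590))]
print('foot',np.mean(r,0).round(4),[np.linalg.norm(r[i]-r[(i+1)%4]).round(4) for i in range(4)],[np.degrees(np.arctan2(*(r[(i+1)%4]-r[i])[[1,0]])).round(1) for i in range(4)])
r=[ray('',f(p),.0975+.004,W) for p in((238,388),(556,382),(553,520),(246,528))]
print('rolls',np.mean(r,0).round(4),[np.linalg.norm(r[i]-r[(i+1)%4]).round(4) for i in range(4)])
E
```

```text
rim [ 0.4632 -0.027   0.06  ] [np.float64(0.0765), np.float64(0.0347), np.float64(0.0767), np.float64(0.0347)] [np.float64(107.2), np.float64(17.8), np.float64(-72.8), np.float64(-162.5)]
foot [ 0.4625 -0.027   0.005 ] [np.float64(0.1089), np.float64(0.0893), np.float64(0.1084), np.float64(0.0893)] [np.float64(107.4), np.float64(17.0), np.float64(-72.6), np.float64(-162.6)]
rolls [ 0.4617 -0.0271  0.1015] [np.float64(0.0387), np.float64(0.0174), np.float64(0.0379), np.float64(0.0177)]
```

jog_arm([
  [0, 0, 0.002, 0.3, 0.5, -32, 70],
  [0, 0, 0, 0, 0, -32, 60],
  [0, 0, 0, 0, 0, -32, 55],
  [0, 0, 0, 0, 0, -20, 55],
  [0, 0, 0, 0, 0, -12, 50],
  [0, 0, 0, 0, 0, 0, 48],
  [0, 0, 0, 0, 0, 0, 44],
  [0, 0, 0, 0, 0, 0, 44],
])

```text
time: 3.75
tool_pos: [0.4635, -0.0274, 0.1759]
ee_rot: [3.14, 0.001, 1.872]
wrist_force: [-0.5, 0.1, -0.5]
width: 0.0444
```

```bash
python3 - <<'E'
from h import *
im=snapshot('wrist');crop('',im,170,130,220,165,3.6,'pics/w2.png')
print(get_calibration('wrist')['t'])
E
```

```text
[ 0.16397    -0.41820855  0.1621593 ]
```

View pics/w2.png

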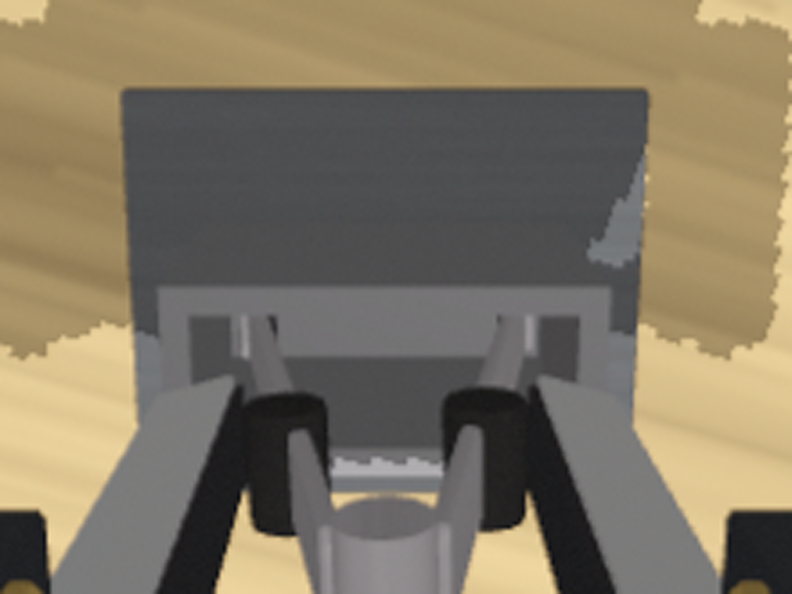

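jog_arm([
  [0, 0, 0, -0.5, 0.3, -1, 42],
  [0, 0, 0, 0, 0, 0, 40],
  [0, 0, 0, 0, 0, 0, 38.5],
  [0, 0, 0, 0, 0, 0, 38.5],
  [0, 0, 0, 0, 0, 0, 38.5],
  [0, 0, 0, 0, 0, 0, 38.5],
])

```text
time: 4.55
tool_pos: [0.4625, -0.027, 0.1738]
ee_rot: [3.141, -0.0, 1.872]
wrist_force: [-0.1, 1.2, 0.7]
width: 0.0387
```

```bash
python3 - <<'E'
from h import *
im=snapshot('wrist');crop('',im,170,130,220,165,3.6,'pics/w3.png')
o=get_obs();print(o['width'],o['tool_pos'],o['wrist_force'])
E
```

```text
0.03887275525447025 [ 0.46243125 -0.02704015  0.17377017] [ 0.72937409 -0.2661427   0.96099616]
```

View pics/w3.png

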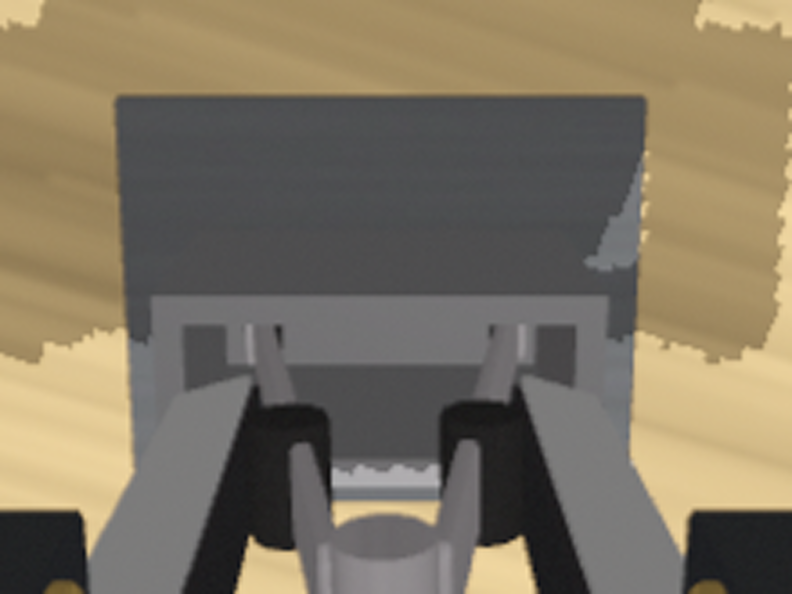

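jog_arm([
  [0, 0, 0, 0, 0, 4, 38.3],
  [0, 0, 0, 0, 0, 8, 38.3],
  [0, 0, 0, 0, 0, 12, 38.3],
  [0, 0, 0, 0, 0, 16, 38.3],
  [0, 0, 0, 0, 0, 16, 38.3],
  [0, 0, 0, 0, 0, 16, 38.3],
  [0, 0, 0, 0, 0, 18, 38.3],
  [0, 0, 0, 0, 0, 18, 38.3],
  [0, 0, 0, 0, 0, 14, 38.3],
  [0, 0, 0, 0, 0, 8, 38.3],
  [0, 0, 0, 0, 0, 0, 38.3],
  [0, 0, 0, 0, 0, 0, 38.3],
])

```text
time: 6.1
tool_pos: [0.4622, -0.0271, 0.3029]
ee_rot: [-3.14, -0.001, 1.872]
wrist_force: [0.2, -0.2, -1.4]
width: 0.0384
```

```bash
python3 - <<'E'
from h import *
o=get_obs();print(o['width'],o['tool_pos'],o['wrist_force'])
im=snapshot('wrist');cv2.imwrite('pics/w4.png',im[:,:,::-1])
im=snapshot('scene');crop('',im,200,130,200,150,4,'pics/s4.png')
S=cal('scene');p=o['tool_pos']
for d in(.078,.16,.1685): print(proj('',p-[0,0,d],S))
E
```

```text
0.03843840952087245 [ 0.4621864  -0.02705744  0.30294952] [ 0.16899537 -0.17562108 -1.40041379]
[269.78333998 211.21221978]
[270.8533139  237.66450934]
[270.95523228 240.184173  ]
```

View pics/w4.png

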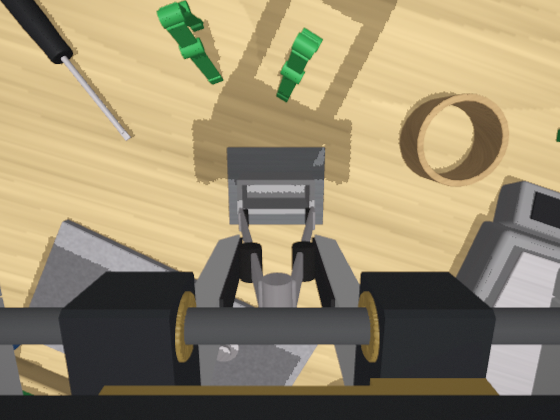

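View pics/s4.png

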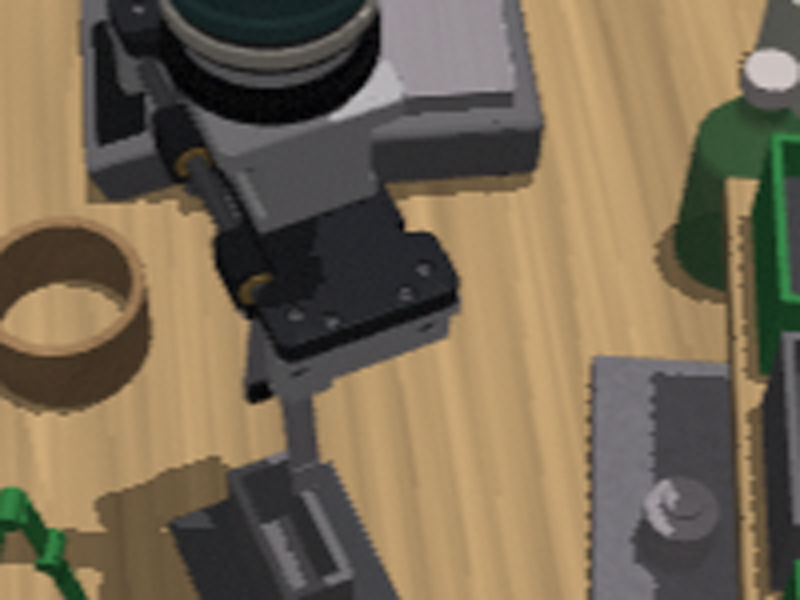

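jog_arm([
  [0, 0, -0.121, 4, -3, 0, 38.3],
  [0, 0, -0.121, 4, -3, 0, 38.3],
  [0, 0, -0.121, 4, -3, 0, 38.3],
  [0, 0, -0.121, 4, -3, 0, 38.3],
  [-0.0223, -0.1203, 0, 6, -4, -8, 38.3],
  [-0.0223, -0.1203, 0, 6, -4, -8, 38.3],
  [-0.0223, -0.1203, 0, 6, -4, -8, 38.3],
  [-0.0223, -0.1203, 0, 6, -4, -8, 38.3],
  [0, 0, 0, 8, -6, -16, 38.3],
  [0, 0, 0, 8, -6, -16, 38.3],
  [0, 0, 0, 0, 0, 0, 38.3],
  [0, 0, 0, 0, 0, 0, 38.3],
])

```text
time: 7.7
tool_pos: [0.5184, -0.067, 0.2399]
ee_rot: [2.652, 0.0, 1.388]
wrist_force: [0.0, 0.3, -0.8]
width: 0.0384
```

```bash
cat >> h.py <<'E'
from scipy.spatial.transform import Rotation as Ro
def rot(o): return Ro.from_euler('xyz',o['ee_rot']).as_matrix()
E
python3 - <<'E'
from h import *
o=get_obs();p=o['tool_pos'];R=rot(o);print(o['width'],p,o['wrist_force'],o['joint_positions'].round(2));print(R.round(4))
im=snapshot('wrist');cv2.imwrite('pics/w5.png',im[:,:,::-1])
im=snapshot('scene');crop('',im,260,180,200,150,4,'pics/s5.png')
W=cal('wrist')
for n,X in(('G',p+.16*R[:,2]),('ja',p+.16*R[:,2]+.0205*R[:,0]),('jb',p+.16*R[:,2]-.0205*R[:,0]),('M',(.6416,-.0909,.038)),('L',(.652,-.0316,.046)),('s',(.6304,-.150,.030))): print(n,np.round(X,4),proj('',X,W).round(1))
E
```

```text
0.038381220689973204 [ 0.51836806 -0.06699055  0.23994705] [ 0.01500221  0.27320682 -0.75477044] [-0.25 -0.21  1.84  0.04  1.03 -1.65]
[[ 0.1818  0.868   0.4621]
 [ 0.9833 -0.1605 -0.0854]
 [-0.      0.47   -0.8827]]
G [ 0.5923 -0.0807  0.0987] [275.4 217.9]
ja [ 0.596  -0.0605  0.0987] [303.1 218. ]
jb [ 0.5886 -0.1008  0.0987] [247.7 217.9]
M [ 0.6416 -0.0909  0.038 ] [274.5 212.5]
L [ 0.652  -0.0316  0.046 ] [337.5 217.8]
s [ 0.6304 -0.15    0.03  ] [213.8 206.8]
```

View pics/w5.png

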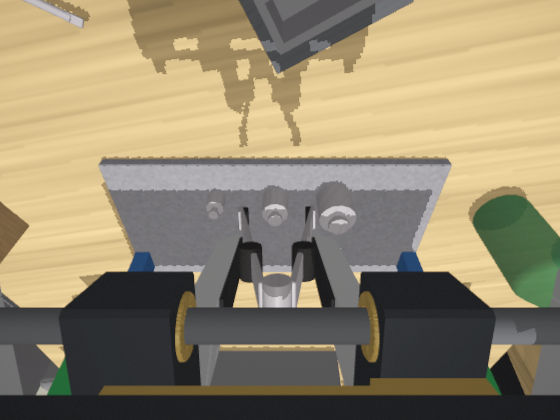

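View pics/s5.png

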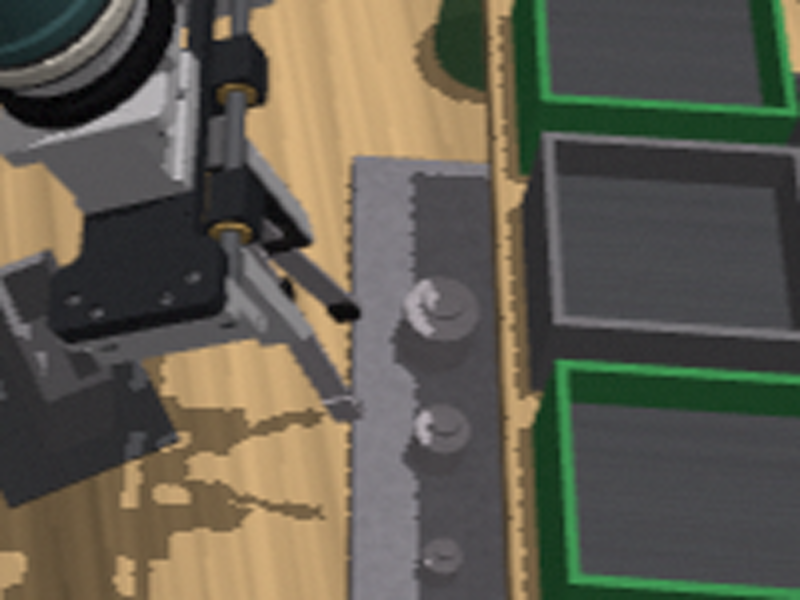

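```bash
python3 - <<'E'
from h import *
a=cv2.imread('pics/w5.png')[:,:,::-1]
crop('s',a,195,175,165,120,4.8,'pics/c8.png')
E
```

```text
(no output)
```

View pics/c8.png

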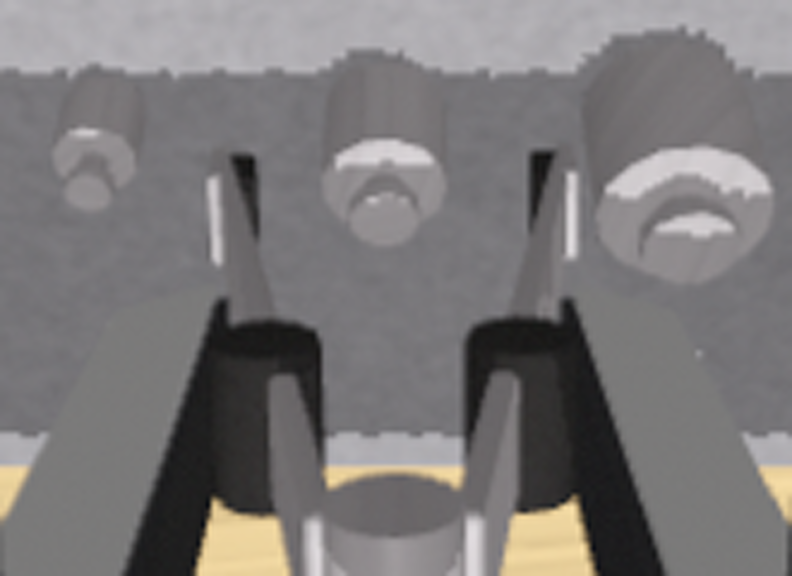

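jog_arm([
  [0, 0, 0, 6.2, -1.4, -9, 38.3],
  [0, 0, 0, 6.2, -1.4, -9, 38.3],
  [0, 0, 0, 6.2, -1.4, -9, 38.3],
  [0, 0, 0, 6.2, -1.4, -9, 38.3],
  [0, 0, 0, 6.2, -1.4, -9, 38.3],
  [0, 0, 0, 6.2, -1.4, -9, 38.3],
  [0, 0, 0, 6.2, -1.3, -9, 38.3],
  [0, 0, 0, 5.9, -1.2, -7.6, 38.3],
  [0, 0, 0, 0, 0, 0, 38.3],
  [0, 0, 0, 0, 0, 0, 38.3],
])

```text
time: 9.05
tool_pos: [0.5678, -0.078, 0.1693]
ee_rot: [2.652, 0.0, 1.388]
wrist_force: [0.1, -0.7, -0.8]
width: 0.0381
```

```bash
python3 - <<'E'
from h import *
o=get_obs();p=o['tool_pos'];R=rot(o);print(o['width'],p,o['wrist_force']);print((p+.16*R[:,2]).round(4))
im=snapshot('wrist');crop('s',im,195,175,165,120,4.8,'pics/c9.png')
im=snapshot('scene');crop('',im,330,240,80,60,10,'pics/s6.png')
E
```

```text
0.038107159755437825 [ 0.56784221 -0.07801916  0.16933051] [ 0.10984798 -0.67926744 -0.80670745]
[ 0.6419 -0.0917  0.0281]
```

View pics/c9.png

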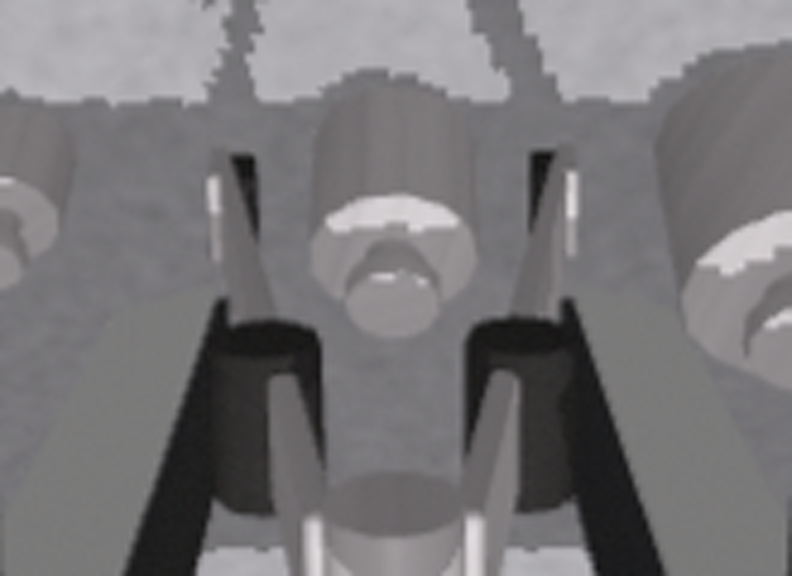

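View pics/s6.png

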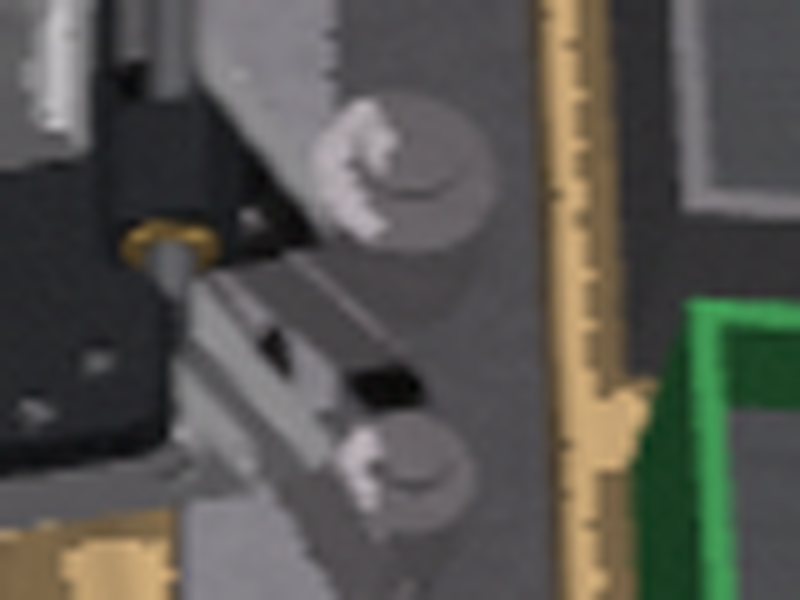

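jog_arm([
  [0, 0, 0, 0, 0, 0, 37],
  [0, 0, 0, 0, 0, 0, 36],
  [0, 0, 0, 0, 0, 0, 35],
  [0, 0, 0, 0, 0, 0, 34],
  [0, 0, 0, 0, 0, 0, 33],
  [0, 0, 0, 0, 0, 0, 31],
  [0, 0, 0, 0, 0, 0, 28],
  [0, 0, 0, 0, 0, 0, 24],
  [0, 0, 0, 0, 0, 0, 20],
  [0, 0, 0, 0, 0, 0, 20],
  [0, 0, 0, 0, 0, 0, 20],
])

```text
time: 10.52
tool_pos: [0.5677, -0.078, 0.1691]
ee_rot: [2.652, 0.0, 1.388]
wrist_force: [0.1, -0.7, -0.9]
width: 0.0327
```

```bash
python3 - <<'E'
from h import *
o=get_obs();p=o['tool_pos'];print(o['width'],p,o['wrist_force'])
im=snapshot('wrist');crop('s',im,195,175,165,120,4.8,'pics/c10.png')
E
```

```text
0.03271637170874184 [ 0.56771922 -0.07800085  0.16911893] [ 0.06641985 -0.65972976 -0.89851009]
```

View pics/c10.png

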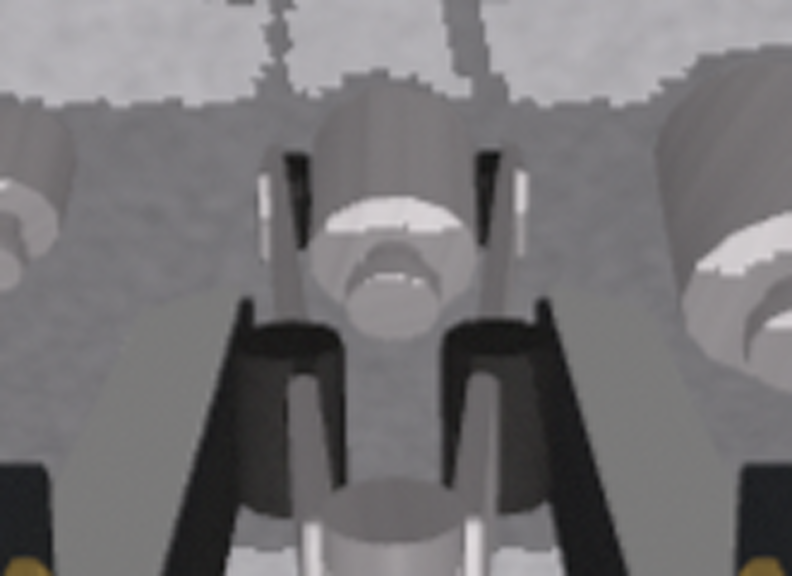

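jog_arm([
  [0, 0, 0, 0, 0, 0, 10],
  [0, 0, 0, 0, 0, 0, 10],
  [0, 0, 0, 0, 0, 0, 10],
  [0, 0, 0, 0, 0, 0, 10],
])

```text
time: 11.08
tool_pos: [0.5677, -0.078, 0.1691]
ee_rot: [2.652, 0.0, 1.388]
wrist_force: [0.2, 0.1, 0.0]
width: 0.0332
```

jog_arm([
  [0, 0, 0, 0, 0, 1, 10],
  [0, 0, 0, 0, 0, 2, 10],
  [0, 0, 0, 0, 0, 3, 10],
  [0, 0, 0, 0, 0, 4, 10],
  [0, 0, 0, 0, 0, 5, 10],
  [0, 0, 0, 0, 0, 5, 10],
  [0, 0, 0, 0, 0, 5, 10],
  [0, 0, 0, 0, 0, 0, 10],
  [0, 0, 0, 0, 0, 0, 10],
])

```text
time: 12.2
tool_pos: [0.5676, -0.078, 0.194]
ee_rot: [2.653, 0.0, 1.388]
wrist_force: [-1.2, -0.7, -3.0]
width: 0.0329
```

```bash
python3 - <<'E'
from h import *
o=get_obs();p=o['tool_pos'];print(o['width'],p,o['wrist_force'])
im=snapshot('wrist');crop('s',im,195,155,165,120,4.8,'pics/c11.png')
im=snapshot('scene');crop('',im,330,220,100,75,8,'pics/s7.png')
E
```

```text
0.03293640494384653 [ 0.56759475 -0.07797956  0.19396974] [-1.21768076 -0.69536671 -2.98795061]
```

View pics/c11.png

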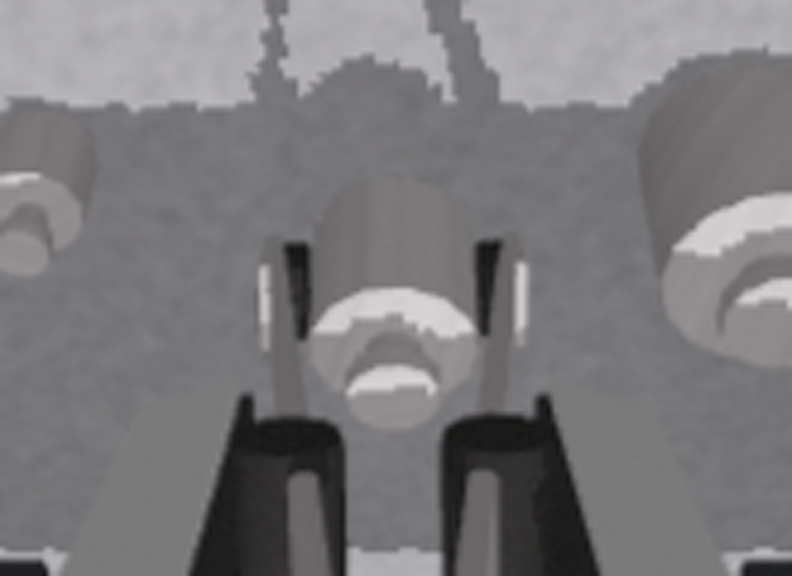

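View pics/s7.png

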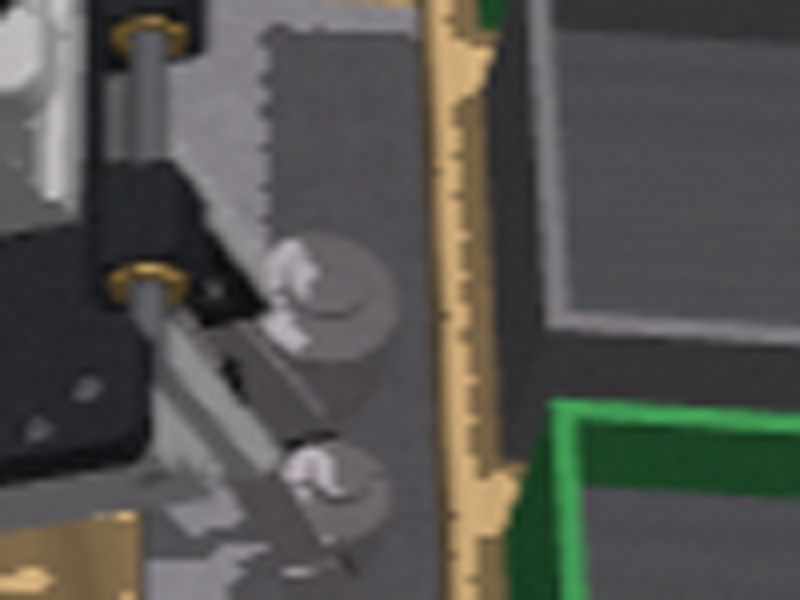

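jog_arm([
  [0, 0, 0, -4, 1, 5, 10],
  [0, 0, 0, -8, 1.5, 10, 10],
  [0, 0, 0, -10, 2, 12, 10],
  [0, 0, 0, -12, 2, 14, 10],
  [0, 0, 0, -12, 2, 14, 10],
  [0, 0, 0, -12, 2, 14, 10],
  [0, 0, 0, -12, 2, 14, 10],
  [0, 0, 0, -10, 2, 12, 10],
  [0, 0, 0, -6, 2, 8, 10],
  [0, 0, 0, -4, 1.5, 5, 10],
  [0, 0, 0, 0, 0, 0, 10],
])

```text
time: 13.68
tool_pos: [0.4777, -0.0599, 0.3024]
ee_rot: [2.652, 0.0, 1.388]
wrist_force: [0.7, 0.1, -2.5]
width: 0.0328
```

jog_arm([
  [0, 0, 0.02, 0, 8, 0, 10],
  [0, 0, 0.04, -1, 16, 0, 10],
  [0, 0, 0.05, -1, 20, 0, 10],
  [0, 0, 0.05, -1, 22, 0, 10],
  [0, 0, 0.05, -1, 22, 0, 10],
  [0, 0, 0.05, -1, 22, 0, 10],
  [0, 0, 0.05, -1, 22, 0, 10],
  [0, 0, 0.05, -1, 22, 0, 10],
  [0, 0, 0.05, -1, 22, 0, 10],
  [0, 0, 0.05, -1, 22, 0, 10],
  [0, 0, 0.05, -1, 22, 0, 10],
  [0, 0, 0.05, -1, 22, 0, 10],
])

```text
time: 15.18
tool_pos: [0.4661, 0.1837, 0.3016]
ee_rot: [2.653, -0.0, 1.952]
wrist_force: [0.5, -0.5, -2.4]
width: 0.033
```

jog_arm([
  [0, 0, 0.05, -1, 22, 0, 10],
  [0, 0, 0.05, 0, 22, 0, 10],
  [0, 0, 0.05, 0, 20, 0, 10],
  [0, 0, 0.03, 0, 14, 0, 10],
  [0, 0, 0.01, 0, 8, 0, 10],
  [0, 0, 0, 0, 0, 0, 10],
  [0, 0, 0, 0, 0, 0, 10],
])

```text
time: 16.05
tool_pos: [0.4658, 0.2677, 0.3021]
ee_rot: [2.652, 0.0, 2.137]
wrist_force: [-0.3, 0.6, -1.8]
width: 0.0327
```

```bash
python3 - <<'E'
from h import *
o=get_obs();p=o['tool_pos'];R=rot(o);print(o['width'],p,o['wrist_force'],o['joint_positions'].round(2));print(R.round(4))
im=snapshot('wrist');cv2.imwrite('pics/w12.png',im[:,:,::-1])
im=snapshot('scene');crop('',im,180,60,200,150,4,'pics/s12.png')
o0=np.array([[ 0.1818,0.868,0.4621],[ 0.9833,-0.1605,-0.0854],[0,0.47,-0.8827]]).T@np.array([.0739,-.0129,-.1572])
print('offset tool',o0.round(4)); b=p+R@o0; print('weight base now',b.round(4),'go mm',((np.array([.5273,.3089,.066])-b)*1000).round(1))
print('pan centre px',proj('wrist',(.5273,.3089,.066)))
E
```

```text
0.03274443525706247 [0.46575987 0.26766026 0.30208649] [-0.32775727  0.57425217 -1.78214318] [ 0.37 -0.2   1.71  0.1   1.16 -1.78]
[[-5.369e-01  7.446e-01  3.967e-01]
 [ 8.437e-01  4.741e-01  2.519e-01]
 [-5.000e-04  4.699e-01 -8.827e-01]]
offset tool [ 0.0008 -0.0077  0.174 ]
weight base now [0.5287 0.3085 0.1449] go mm [ -1.4   0.4 -78.9]
pan centre px [279.02544986 148.80624492]
```

View pics/w12.png

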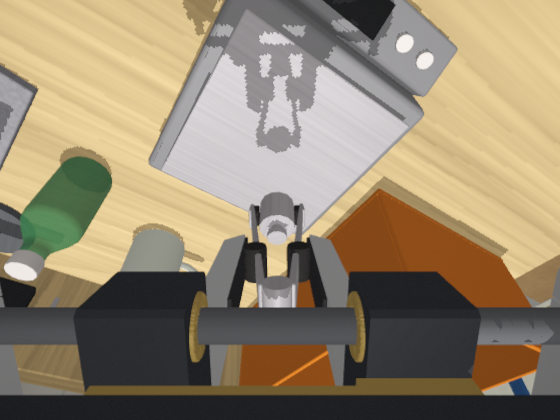

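View pics/s12.png

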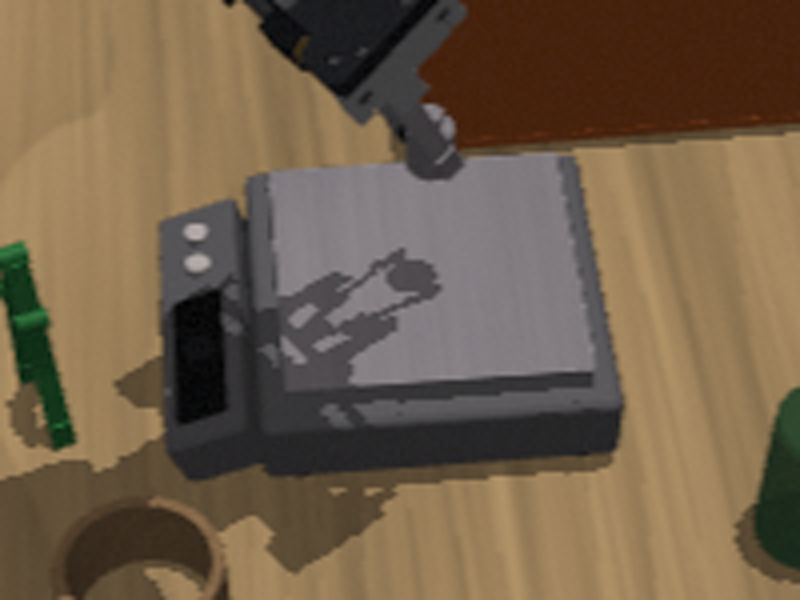

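```bash
python3 - <<'E'
from h import *
a=cv2.imread('pics/w12.png')[:,:,::-1];W=cal('wrist')
crop('s',a,145,100,280,150,2.8,'pics/c13.png')
crop('s',a,230,180,95,70,8,'pics/c14.png')
for q in((163,167),(408,127)): print(ray('',q,.066,W))
E
```

```text
[0.60635302 0.22354558 0.066     ]
[0.44567287 0.39463791 0.066     ]
```

View pics/c13.png

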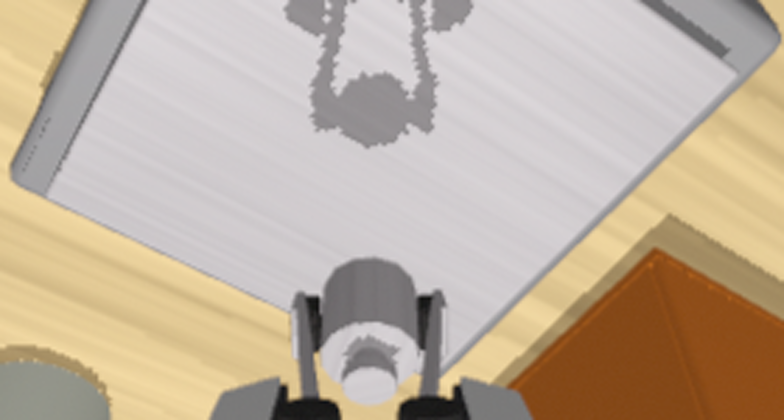

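View pics/c14.png

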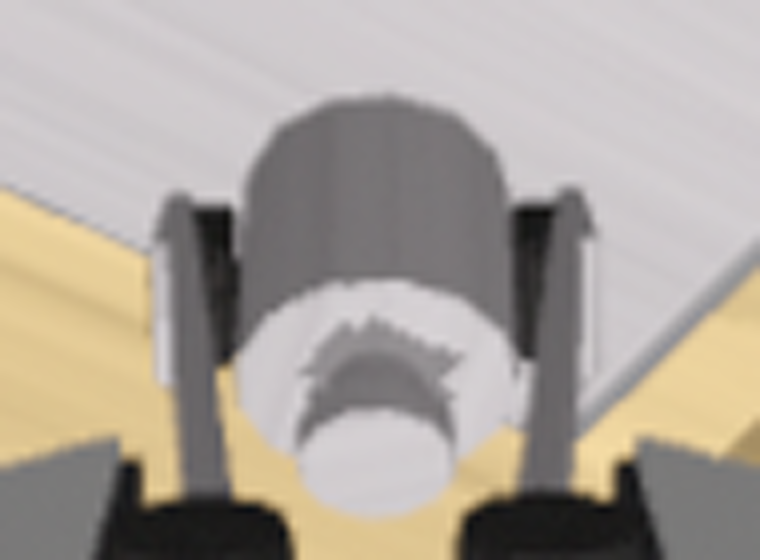

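```bash
python3 - <<'E'
from h import *
W=cal('wrist');b=np.array([.5287,.3085,.1449])
a=np.linspace(0,6.28,60)
ring=lambda r,z:np.array([proj('',b+[r*np.cos(t),r*np.sin(t),z],W) for t in a])
for n,r,z in(('base',.013,0),('bodytop',.013,.026),('knob',.007,.036)):
    q=ring(r,z);print(n,q.min(0).round(1),q.max(0).round(1),'crop',((q.min(0)-[230,180]+.5)*8).round(),((q.max(0)-[230,180]+.5)*8).round())
E
```

```text
base [261.3 191.4] [294.9 216.7] crop [255.  95.] [523. 297.]
bodytop [260.1 215. ] [296.4 240.7] crop [245. 284.] [535. 489.]
knob [268.2 231.5] [288.4 245.3] crop [310. 416.] [471. 527.]
```

jog_arm([
  [0, 0, 0, -0.2, 0, -4, 10],
  [0, 0, 0, -0.2, 0, -8, 10],
  [0, 0, 0, -0.2, 0, -11, 10],
  [0, 0, 0, -0.2, 0, -11, 10],
  [0, 0, 0, -0.2, 0, -11, 10],
  [0, 0, 0, 0, 0, -10, 10],
  [0, 0, 0, 0, 0, -8, 10],
  [0, 0, 0, 0, 0, -5, 10],
  [0, 0, 0, 0, 0, -4, 10],
  [0, 0, 0, 0, 0, -2, 10],
  [0, 0, 0, 0, 0, 0, 10],
  [0, 0, 0, 0, 0, 0, 10],
])

```text
time: 17.65
tool_pos: [0.4648, 0.2681, 0.2285]
ee_rot: [2.652, 0.0, 2.138]
wrist_force: [0.1, 0.1, -2.7]
width: 0.0328
```

```bash
python3 - <<'E'
from h import *
o=get_obs();p=o['tool_pos'];R=rot(o);print(o['width'],p,o['wrist_force'],o['wrist_torque'])
b=p+R@np.array([.0008,-.0077,.174]);print(b)
im=snapshot('wrist');crop('s',im,200,120,152,114,5,'pics/c15.png')
im=snapshot('scene');crop('',im,230,80,120,90,6,'pics/s15.png')
E
```

```text
0.03278877595359524 [0.46484541 0.26807339 0.2284848 ] [ 0.09391365  0.05181366 -2.66389459] [-0.11472358  0.41905173  0.01972201]
[0.52777734 0.30906581 0.07133798]
```

View pics/c15.png

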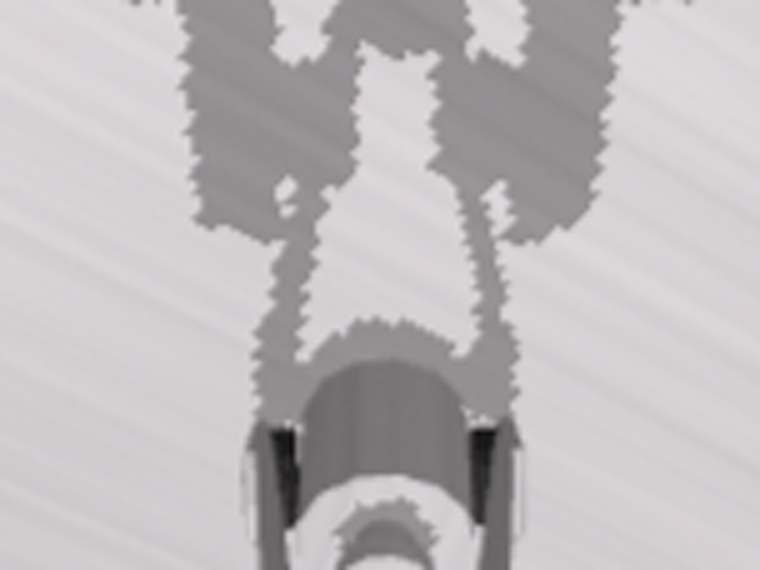

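View pics/s15.png

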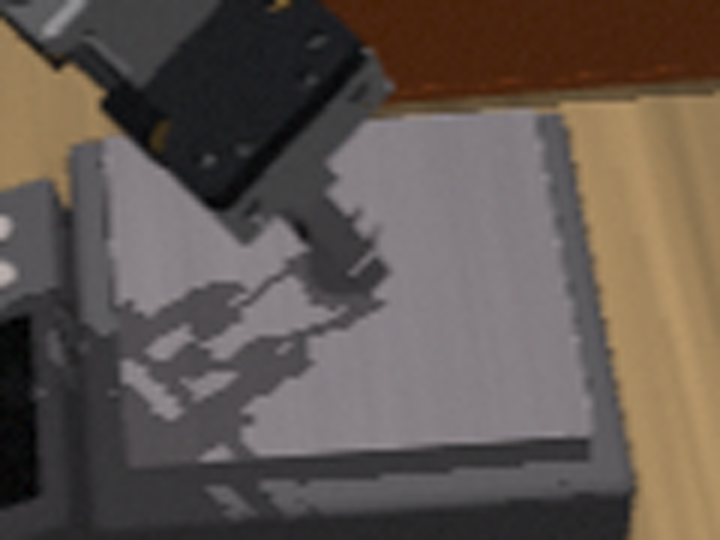

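jog_arm([
  [0, 0, 0, -0.2, 0, -1, 10],
  [0, 0, 0, -0.2, 0, -1, 10],
  [0, 0, 0, 0, 0, -1, 10],
  [0, 0, 0, 0, 0, -1, 10],
  [0, 0, 0, 0, 0, 0, 10],
  [0, 0, 0, 0, 0, 0, 10],
])

```text
time: 18.5
tool_pos: [0.4644, 0.268, 0.2242]
ee_rot: [2.652, 0.0, 2.138]
wrist_force: [-0.3, 1.3, -2.0]
width: 0.0326
```

jog_arm([
  [0, 0, 0, 0, 0, -0.5, 10],
  [0, 0, 0, 0, 0, -0.5, 10],
  [0, 0, 0, 0, 0, 0, 10],
])

```text
time: 18.88
tool_pos: [0.4644, 0.268, 0.2233]
ee_rot: [2.652, 0.0, 2.138]
wrist_force: [-1.2, 0.3, -0.7]
width: 0.0331
```

jog_arm([
  [0, 0, 0, 0, 0, -0.4, 10],
  [0, 0, 0, 0, 0, -0.4, 10],
  [0, 0, 0, 0, 0, 0, 10],
])

```text
time: 19.25
tool_pos: [0.4644, 0.268, 0.2225]
ee_rot: [2.652, 0.0, 2.138]
wrist_force: [-1.2, -0.2, -0.4]
width: 0.0329
```

```bash
python3 - <<'E'
from h import *
o=get_obs();p=o['tool_pos'];R=rot(o);print(o['width'],p,o['wrist_force'],o['wrist_torque'])
b=p+R@np.array([.0008,-.0077,.174]);print(b)
im=snapshot('wrist');crop('s',im,200,120,152,114,5,'pics/c16.png')
E
```

```text
0.03287610615063704 [0.46437237 0.26801656 0.22251896] [-1.2374015  -0.17772484 -0.37646934] [-0.14474562  0.44128373 -0.01161535]
[0.52726636 0.30898806 0.06535149]
```

View pics/c16.png

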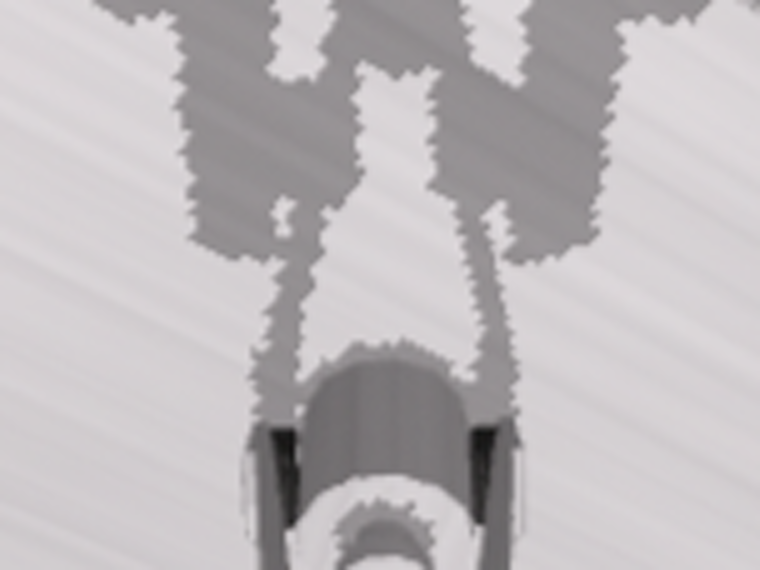

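jog_arm([
  [0, 0, 0, 0, 0, 0, 32.8],
  [0, 0, 0, 0, 0, 0, 33.2],
  [0, 0, 0, 0, 0, 0, 33.6],
  [0, 0, 0, 0, 0, 0, 34.2],
  [0, 0, 0, 0, 0, 0, 35],
  [0, 0, 0, 0, 0, 0, 36],
  [0, 0, 0, 0, 0, 0, 37],
  [0, 0, 0, 0, 0, 0, 38],
  [0, 0, 0, 0, 0, 0, 38.3],
  [0, 0, 0, 0, 0, 0, 38.3],
])

```text
time: 20.55
tool_pos: [0.4643, 0.268, 0.2223]
ee_rot: [2.652, 0.0, 2.138]
wrist_force: [0.3, 0.5, -0.8]
width: 0.0384
```

```bash
python3 - <<'E'
from h import *
o=get_obs();p=o['tool_pos'];R=rot(o);print(o['width'],p,o['wrist_force'],o['wrist_torque'])
im=snapshot('wrist');crop('s',im,200,140,152,114,5,'pics/c17.png')
E
```

```text
0.03837656053584264 [0.46431183 0.26799044 0.22232046] [ 0.33860987  0.45702954 -0.81217659] [-0.07105889  0.29467295 -0.00590192]
```

View pics/c17.png

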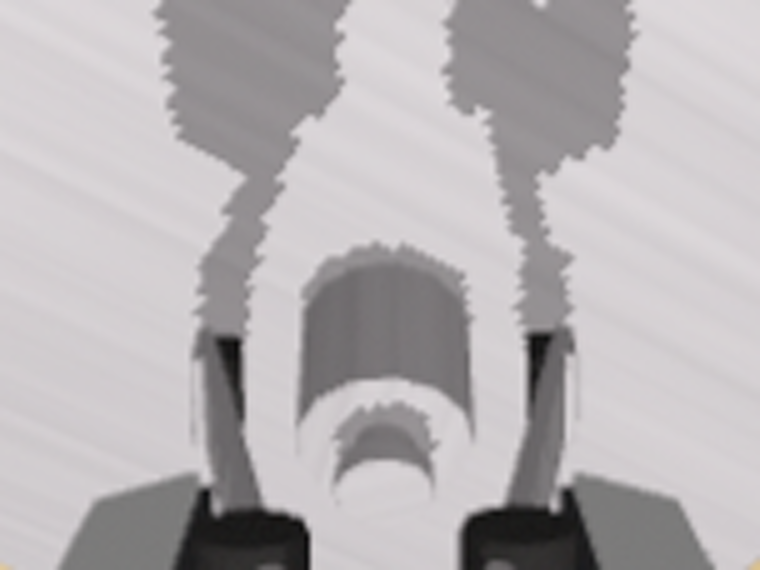

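jog_arm([
  [0, 0, 0, -1.2, -0.8, 2.6, 38.3],
  [0, 0, 0, -2, -1.3, 4.4, 38.3],
  [0, 0, 0, -4, -2.5, 8.8, 38.3],
  [0, 0, 0, -5, -3.2, 11, 38.3],
  [0, 0, 0, -6, -3.8, 13.2, 38.3],
  [0, 0, 0, -6, -3.8, 13.2, 38.3],
  [0, 0, 0, -6, -3.8, 13.2, 38.3],
  [0, 0, 0, -5, -3, 11, 38.3],
  [0, 0, 0, -3, -2, 6, 38.3],
  [0, 0, 0, 0, 0, 0, 38.3],
])

```text
time: 21.85
tool_pos: [0.4261, 0.2437, 0.3063]
ee_rot: [2.651, 0.0, 2.138]
wrist_force: [-0.4, -0.2, -1.0]
width: 0.0382
```

```bash
python3 - <<'E'
from h import *
o=get_obs();p=o['tool_pos'];R=rot(o);print(o['width'],p,o['wrist_force'],o['wrist_torque'])
im=snapshot('wrist');cv2.imwrite('pics/w18.png',im[:,:,::-1])
W=cal('wrist')
a=np.linspace(0,6.28,60);b=np.array([.5272,.309,.0653])
for n,r,z in(('base',.013,0),('bodytop',.013,.026),('knob',.007,.036)):
    q=np.array([proj('',b+[r*np.cos(t),r*np.sin(t),z],W) for t in a]);print(n,q.min(0).round(1),q.max(0).round(1))
crop('s',im,230,110,100,80,7.5,'pics/c18.png')
print(ray('',(163,167),.066,W))
E
```

```text
0.03821579241157701 [0.42611396 0.24372404 0.30633737] [-0.44972517 -0.15475216 -1.02586971] [-0.08435386  0.27781057  0.06212897]
base [265.2 174.8] [290.  194.5]
bodytop [264.5 190.8] [290.8 210.8]
knob [270.4 202.3] [284.9 213.1]
[0.56931337 0.19996092 0.066     ]
```

View pics/w18.png

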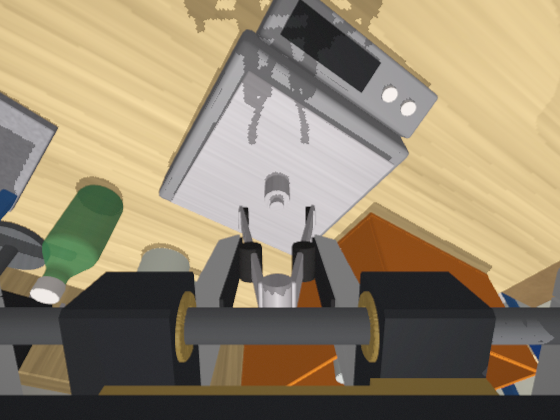

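View pics/c18.png

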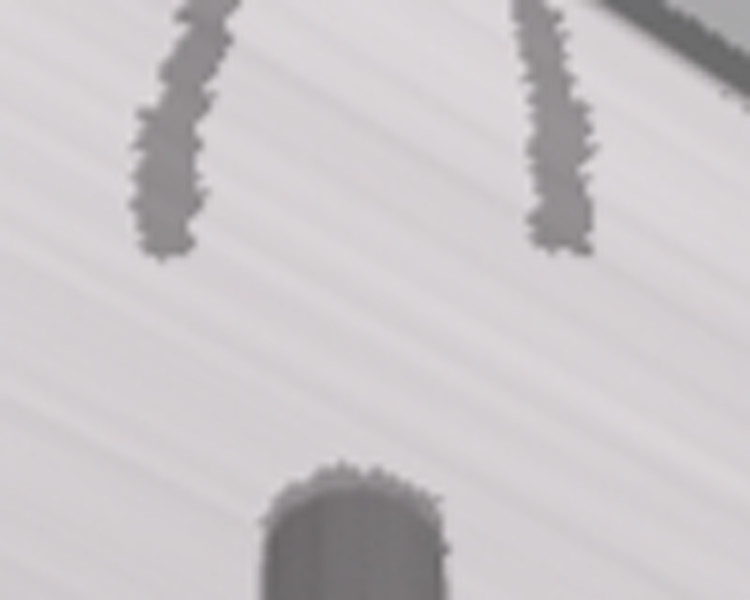

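jog_arm([
  [0, 0, 0, 2, -10, 2, 38.3],
  [-0.0438, 0.0687, 0, 3, -18, 0, 38.3],
  [-0.0438, 0.0687, 0, 3, -22, 0, 38.3],
  [-0.0438, 0.0687, 0, 3, -25, 0, 38.3],
  [-0.0438, 0.0687, 0, 3, -28, 0, 38.3],
  [-0.0438, 0.0687, 0, 3, -28, 0, 38.3],
  [-0.0438, 0.0687, 0, 3, -28, 0, 38.3],
  [0, 0, -0.067, 4, -28, 0, 38.3],
  [0, 0, -0.067, 4, -28, 0, 38.3],
  [0, 0, -0.067, 4, -26, 0, 38.3],
  [0, 0, -0.067, 3, -20, 0, 38.3],
  [0, 0, 0, 1.5, -9.7, 0, 38.3],
])

```text
time: 23.4
tool_pos: [0.4627, -0.0282, 0.3072]
ee_rot: [-3.142, -0.0, 1.869]
wrist_force: [-0.1, -0.0, -1.0]
width: 0.0382
```

jog_arm([
  [0, 0, 0, 0, 0, 0, 38.3],
  [0, 0, 0, 0, 0, 0, 38.3],
])

```text
time: 23.65
tool_pos: [0.4626, -0.0265, 0.3077]
ee_rot: [3.141, -0.0, 1.871]
wrist_force: [0.1, 0.5, -0.2]
width: 0.0381
```

```bash
python3 - <<'E'
from h import *
o=get_obs();p=o['tool_pos'];R=rot(o);print(o['width'],p,o['ee_rot'],o['wrist_force'],o['wrist_torque']);print(R.round(4))
im=snapshot('wrist');cv2.imwrite('pics/w19.png',im[:,:,::-1])
crop('s',im,200,140,150,112,5,'pics/c19.png')
W=cal('wrist')
for s in(1,-1): print(proj('',p+R@[s*.0205,0,.1685],W))
E
```

```text
0.038149944675141295 [ 0.4625711  -0.02646356  0.30766035] [ 3.14092298e+00 -1.77612188e-04  1.87118114e+00] [ 0.13751436  0.49813387 -0.17018719] [0.04919613 0.03034596 0.04027578]
[[-2.959e-01  9.552e-01  6.000e-04]
 [ 9.552e-01  2.959e-01  4.000e-04]
 [ 2.000e-04  7.000e-04 -1.000e+00]]
[303.18388237 215.07999321]
[249.5811044  215.03689994]
```

View pics/c19.png

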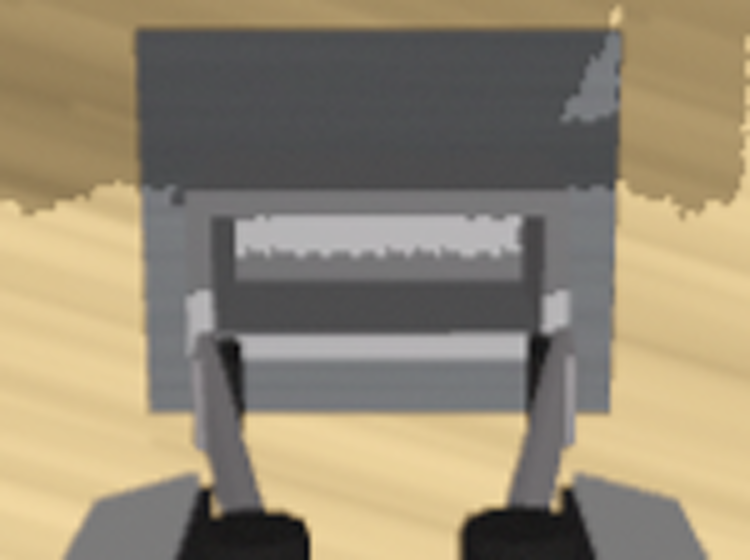

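```bash
python3 - <<'E'
from h import *
a=cv2.imread('pics/w4.png')[:,:,::-1];b=cv2.imread('pics/w19.png')[:,:,::-1]
c=np.hstack([a[190:290,225:330],b[190:290,225:330]])
cv2.imwrite('pics/c20.png',cv2.resize(c,None,fx=3.8,fy=3.8,interpolation=cv2.INTER_CUBIC)[:,:,::-1])
E
```

```text
(no output)
```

View pics/c20.png

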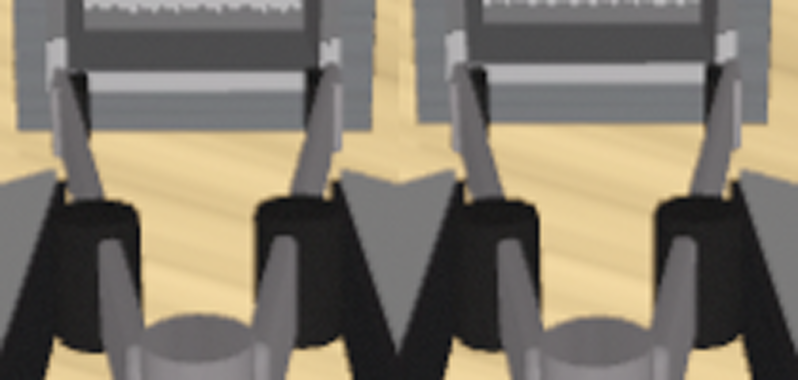

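jog_arm([
  [0, 0, 0, 0, -0.5, -6, 38.3],
  [0, 0, 0, 0, 0, -14, 38.3],
  [0, 0, 0, 0, 0, -16, 38.3],
  [0, 0, 0, 0, 0, -16, 38.3],
  [0, 0, 0, 0, 0, -12, 38.3],
  [0, 0, 0, 0, 0, -6, 38.3],
  [0, 0, 0, 0, 0, 0, 38.3],
  [0, 0, 0, 0, 0, 0, 38.3],
])

```text
time: 24.7
tool_pos: [0.4629, -0.0275, 0.2384]
ee_rot: [3.14, 0.001, 1.87]
wrist_force: [-0.0, -0.4, -0.5]
width: 0.0383
```

```bash
python3 - <<'E'
from h import *
o=get_obs();print(o['width'],o['tool_pos'],o['wrist_force'])
im=snapshot('wrist')
crop('s',im,190,130,170,127,4.5,'pics/c21.png')
im=snapshot('scene');crop('',im,220,180,120,90,6,'pics/s21.png')
E
```

```text
0.038276890974804995 [ 0.46293922 -0.02749144  0.2383571 ] [-0.03454019 -0.42776851 -0.48729276]
```

View pics/c21.png

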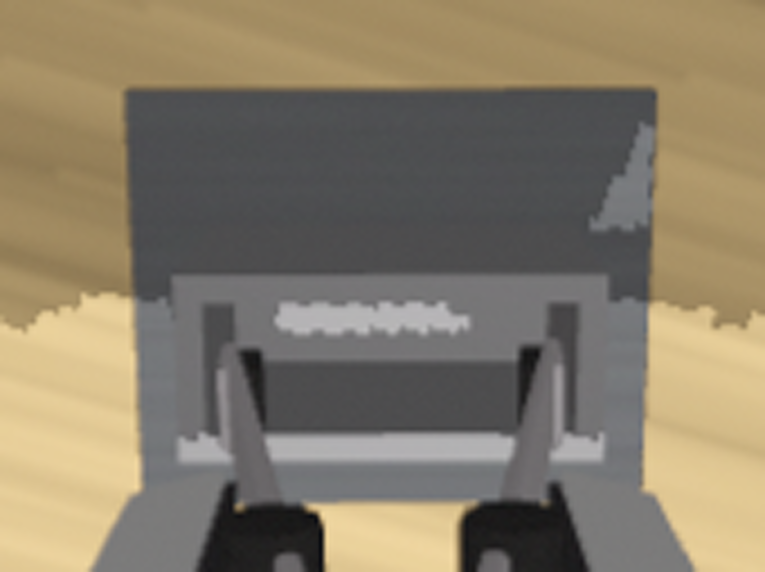

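View pics/s21.png

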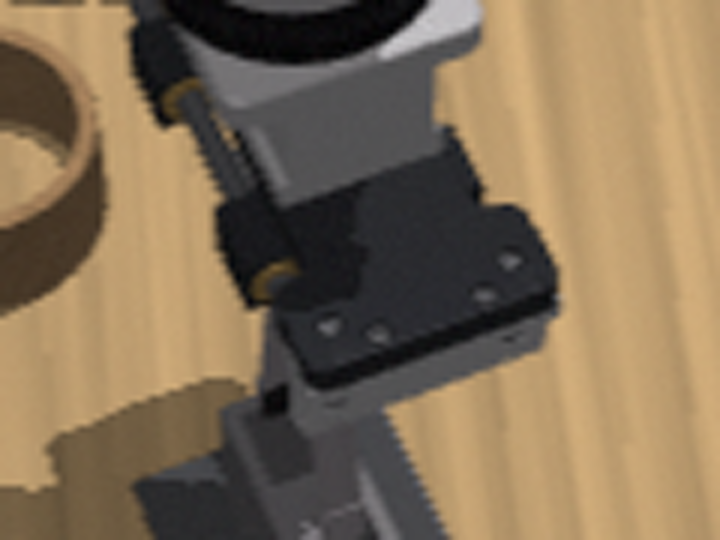

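jog_arm([
  [0, 0, 0, 0, 0, -4, 38.3],
  [0, 0, 0, 0, 0, -6, 38.3],
  [0, 0, 0, 0, 0, -6, 38.3],
  [0, 0, 0, 0, 0, -8, 38.3],
  [0, 0, 0, 0, 0, -8, 38.3],
  [0, 0, 0, 0, 0, -8, 38.3],
  [0, 0, 0, 0, 0, -8, 38.3],
  [0, 0, 0, 0, 0, -6, 38.3],
  [0, 0, 0, 0, 0, -4, 38.3],
  [0, 0, 0, 0, 0, -2, 38.3],
  [0, 0, 0, 0, 0, 0, 38.3],
  [0, 0, 0, 0, 0, 0, 38.3],
])

```text
time: 26.3
tool_pos: [0.4628, -0.0274, 0.178]
ee_rot: [3.141, 0.001, 1.87]
wrist_force: [-1.1, 0.3, -0.5]
width: 0.0384
```

jog_arm([
  [0, 0, 0, 0, 0, -1, 38.3],
  [0, 0, 0, 0, 0, -1, 38.3],
  [0, 0, 0, 0, 0, -1, 38.3],
  [0, 0, 0, 0, 0, 0, 38.3],
])

```text
time: 26.8
tool_pos: [0.4625, -0.0274, 0.1745]
ee_rot: [3.141, 0.0, 1.87]
wrist_force: [0.5, 0.2, -0.6]
width: 0.0381
```

jog_arm([
  [0, 0, 0, 0, 0, -0.4, 38.6],
  [0, 0, 0, 0, 0, 0, 39],
  [0, 0, 0, 0, 0, 0, 39.5],
  [0, 0, 0, 0, 0, 0, 40],
  [0, 0, 0, 0, 0, 0, 41],
  [0, 0, 0, 0, 0, 0, 43],
  [0, 0, 0, 0, 0, 0, 46],
  [0, 0, 0, 0, 0, 0, 52],
  [0, 0, 0, 0, 0, 0, 56],
  [0, 0, 0, 0, 0, 0, 56],
])

```text
time: 28.05
tool_pos: [0.4626, -0.0274, 0.1743]
ee_rot: [3.141, 0.0, 1.87]
wrist_force: [-0.1, -0.8, -0.1]
width: 0.056
```

```bash
python3 - <<'E'
from h import *
o=get_obs();print(o['width'],o['tool_pos'],o['wrist_force'])
im=snapshot('wrist');crop('',im,170,130,220,165,3.6,'pics/w22.png')
E
```

```text
0.055992739093936844 [ 0.46259865 -0.02739755  0.17427241] [-0.08509816 -0.77665339 -0.06157626]
```

View pics/w22.png

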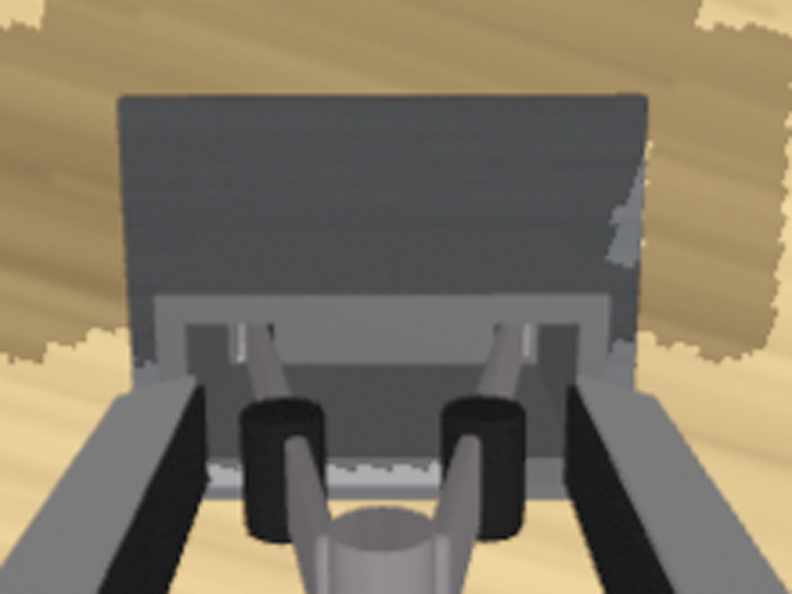

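Tongs stand free and upright in the holder. Retreating straight up.

jog_arm([
  [0, 0, 0, 0, 0, 4, 60],
  [0, 0, 0, 0, 0, 12, 70],
  [0, 0, 0, 0, 0, 20, 80],
  [0, 0, 0, 0, 0, 25, 90],
  [0, 0, 0, 0, 0, 30, 94],
  [0, 0, 0, 0, 0, 30, 94],
  [0, 0, 0, 0, 0, 20, 94],
  [0, 0, 0, -15, -15, 5, 94],
  [0, 0, 0, -30, -30, 0, 94],
  [0, 0, 0, -30, -30, 0, 94],
  [0, 0, 0, -15, -15, 0, 94],
  [0, 0, 0, 0, 0, 0, 94],
])

```text
time: 29.6
tool_pos: [0.3721, -0.118, 0.3215]
ee_rot: [3.139, 0.002, 1.867]
wrist_force: [0.4, 0.8, 0.3]
width: 0.0939
```

```bash
python3 - <<'E'
from h import *
o=get_obs();print(o['time'],o['width'],o['tool_pos'],o['wrist_force'])
im=snapshot('scene');cv2.imwrite('pics/s23.png',im[:,:,::-1]);crop('',im,215,80,125,95,6,'pics/c23.png')
im=snapshot('wrist');cv2.imwrite('pics/w23.png',im[:,:,::-1])
im=snapshot('top');cv2.imwrite('pics/t23.png',im[:,:,::-1])
for X in((.5272,.309,.066),(.5272,.309,.101)):print(proj('scene',X),proj('top',X))
E
```

```text
29.6 0.09388769663611661 [ 0.37207005 -0.11803202  0.32148304] [0.36110053 0.77942093 0.33351658]
[286.31466469 126.69160819] [142.53832279 178.75346837]
[286.36716118 115.53599921] [138.403318   175.29733856]
```

View pics/s23.png

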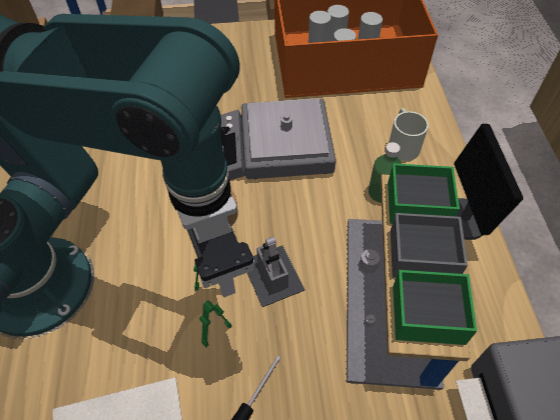

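View pics/c23.png

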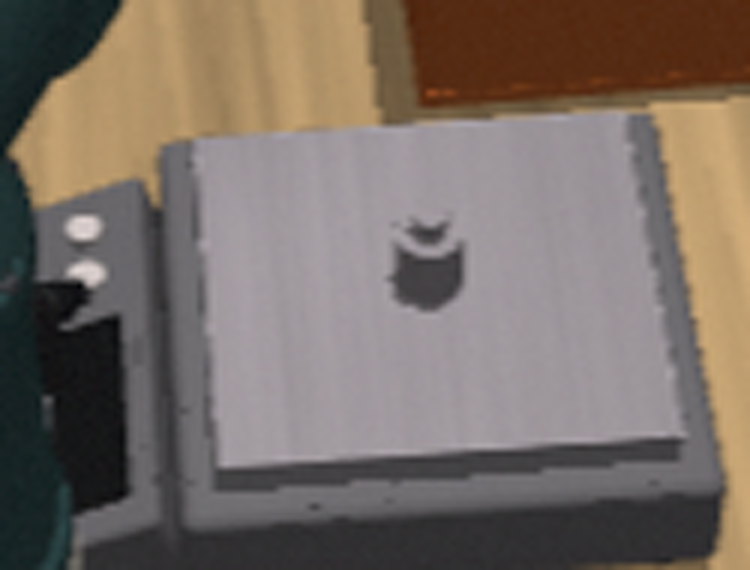

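View pics/w23.png

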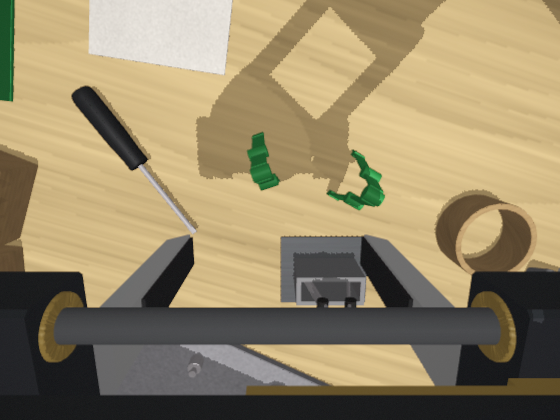

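View pics/t23.png

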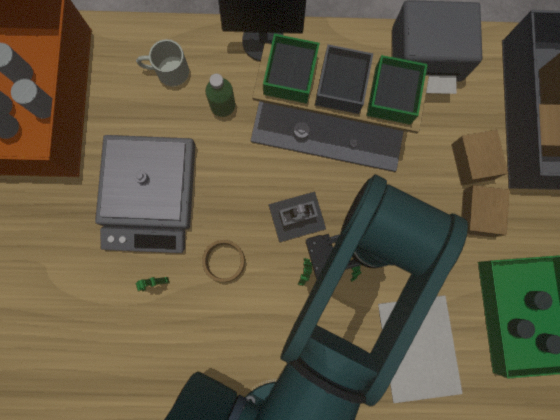

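```bash
python3 -c "
from bench import *
print(get_obs()['wrist_force']);print(close_job())"
```

```text
[-0.13047494  0.53187267 -0.33833797]
the job is handed in; nothing more can be done
None
```

The middle weight is standing upright in the middle of the scale's pan. The steel tongs are back upright in their holder, and the job was handed in at about 30 s. I picked the weight up with the tongs leaned back 28° and the rolls at 33 mm, and only the tongs touched it.

- **Weight on the pan:** it stands within about 1 mm of the measured pan centre, and the last top and scene views agree on this. The wrist force suggested it was set down with only about its own weight on the pan. That reading is noisy by about 1 N, and I could not read the pan's travel directly.
- **Other weights:** the large and small weights appear in the same places as before. I left the green look-alikes alone.
- **Tongs:** both rolls were clear of the open fingers before I backed off. The gripper is now well away and touching nothing.

No check failed or disagreed beyond about 1–2 mm of camera error.

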